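# Close the dust extractor hatch over its quarter-turn wing and hold it pressed home

### The job

The filter hatch on top of the bench dust extractor stands open. Turn the quarter-turn wing fastener on the rim until the wing lines up with the slot in the hatch, then swing the hatch down so that the wing comes through the slot, and press the hatch fully home against its springy rubber seal. Finish while still pressing it home, so that I can lock it, and leave the tools and the jar on the bench where they are.

Things in the scene. Friction and masses are not known exactly. Their poses are not given: they have to be found in the camera images.
- wing_mid (a point): Centre of the steel wing of the quarter-turn fastener: an upright paddle 40 mm long (along this point's x axis), 10 mm thick (y) with rounded ends, and 18 mm high, 151 mm above the bench. It stands on a thin neck, so its underside is 12 mm and its top 30 mm above the flat top of the green steel extractor (300 x 300 x 130 mm high, fixed to the bench). z is up and is the axis on which it turns. Both ends of the wing are alike, so half a turn makes no difference.
- wing (a joint): Angle of the wing in rad, growing anticlockwise seen from above. 0 (or 3.14) = wing in line with the slot, that is parallel to the hatch's hinge; 1.57 = square across it. Stays where it is left; turns with slight friction (0.06 N m); end stops at -0.45 and 3.59.
- hinge_mid (a point): Middle of the hatch's hinge axis, fixed on the extractor, 6 mm above its top (136 mm above the bench). x runs along the hinge axis, z is up; the shut hatch lies flat towards -y from here, and the wing is 165 mm from here in the -y direction. At the start the open hatch stands roughly upright over the hinge line, its free edge up to 330 mm above the bench.
- hatch (a joint): Opening angle of the hatch in rad: 0 = flat and fully home, seal squeezed; about 0.035 = lying on the seal, not pressed; about 0.15 = resting on a wing that is out of line with the slot; 1.57 = upright. The hinge is stiff (0.4 N m), so the hatch stays at any angle. The seal pushes back at up to 1.9 N m about the hinge when flat, so that the last 0.035 rad need some 9 to 14 N at 140 mm from the hinge, and the hatch springs up again by 0.035 rad if let go.
- panel: The panel of the hatch: green steel sheet 200 mm wide along the hinge, reaching 192 mm from the hinge axis, 5 mm thick. Origin at the middle of the hinge axis, at half its thickness; x along the hinge axis, -y from the hinge towards the free edge, z out of the outer face (up when shut, away from the extractor's opening when open).
- slot (a point): Centre of the slot through the panel, 165 mm from the hinge axis and midway along the panel. The slot is 52 mm long (along x, parallel to the hinge) and 24 mm wide (y), with a bright steel surround; its axes are the panel's.
- hammer: Bystander: hammer lying on the bench, to be left alone.
- chisel: Bystander: chisel with wooden handle, about 240 mm long, lying on the bench, to be left alone.
- plane: Bystander: wooden hand plane, 230 x 64 mm, with a steel iron standing up about 70 mm, on the bench, to be left alone.
- jar: Bystander: small green glass jar with black cap, 48 mm across and 65 mm high, on the bench, to be left alone.

How it is judged (in metres and radians):
On the way, in this order (a step that is already met when the one before it is completed fails the run):
1. the wing is turned in line with the slot while the hatch is still open (angle between the x axis of wing_mid and the x axis of slot, either way round below 0.2 rad and value of joint hatch above 0.4 rad), for 0.2 s.
2. the hatch is down over the wing and pressed home on its seal by the robot (value of joint hatch below 0.014 rad and contact force between any of the fingers, the arm and panel above 3 N), for 0.3 s.
At the end, for the whole second after the job is handed in: Through the last second the robot presses the hatch panel (more than 3 N) so that it is within 0.014 rad (about 2.5 mm at its free edge) of flat, with the wing through the slot and within 0.25 rad of its direction; hammer, chisel, plane and jar are within 30 mm of where they began (all of step 2 and angle between the x axis of wing_mid and the x axis of slot, either way round below 0.25 rad and z of wing_mid in the frame of slot above 0.01 m and distance of each of hammer, chisel, plane, jar from where it was at the start of the episode below 0.03 m); the arm keeps its last pose, push and grip.
It fails at once if a tool or the jar on the bench is pushed away (distance of any of hammer, chisel, plane, jar from where it was at the start of the episode above 0.03 m).
It also fails if it takes over 58 s, if anything falls off the work surface, if the arm or the gripper's body presses on something with over 40 N, if the wrist force passes 120 N, or if a joint passes its speed limit or range.

### The arm

A 7-joint arm with a two-finger parallel gripper is mounted at the origin on the work surface. World frame = base frame: x ahead of the robot, y to its left, z up, the work surface at z = 0. Lengths are in m, angles in degrees, forces in N, time in s.
With the tool pointing down it reaches from about 0.4 to 0.85 m from the base axis. Payload 4.5 kg.
Tool frame: the origin (TCP) lies at the very end of the fingers, on their centre line; the grasp point (between the pads) lies 19 mm behind it; z points along the fingers, y is the line along which they close (so a half turn about z gives the same grasp; the last joint's range is limited). The gripper opens to 88 mm and grips with 3 to 60 N. Pads are 18 mm wide; open, the fingers measure 123 mm over their backs; the gripper's body (75 mm by 187 mm) begins 45 mm behind the grasp point.
Start: joints at [69.718, 39.483, -11.15, 89.685, 9.013, 51.709, -12.324], TCP at [0.236, -0.579, 0.239] pointing down, gripper open.
Joint ranges: [-172.22, 172.22], [-26.19, 119.32], [-84.43, 86.54], [7.71, 146.69], [-57.33, 237.33], [2.42, 119.75], [-152.13, 152.13]. Speed limits (degrees/s): [147.25, 147.25, 180, 180, 180, 180, 180].

### API

Orientations are given as a 3x3 rotation matrix whose columns are the frame's x, y, z axes.
In Python, from cell import arm gives the robot as it stands. Calls block until the motion is done:
- arm.reach(position, orientation): joint-space move of the TCP to a pose.
- arm.servo_line(position, attitude=None, speed=0.15): straight line of the TCP; attitude=None keeps the orientation; speed is the mean speed in m/s.
- arm.goto_joints(angles): joint-space move.
- arm.grip(opening): opening from 0.0 (shut) to 1.0 (fully open); the grip force is fixed at half the most; returns when the fingers have stopped.
- arm.dwell(seconds).
- arm.inverse_kinematics(position, orientation): joint angles nearest the present ones, or None.
- arm.get_image(name): name is "scene" or "top" or "wrist"; returns a dict with "frame" (384x512x3 uint8, red, green, blue), "vfov" (degrees; the focal length in pixels is half the picture's height over the tangent of half this angle, whatever the lens; pixels are square), "cx", "cy" (the principal point, pixels), "rvec" (rotation vector, rad) and "tvec" (3), from world to camera coordinates, as OpenCV has them. Camera axes: x right, y down, z forward; pixel columns grow to the right and rows downward; lengths in m; the calibration is good to about 2 mm. A picture is of the moment at which its call begins. There is no depth.
A pose or a line that the arm cannot do raises arm.MotionError and nothing moves.
- arm.finish_job(): hands the job in; it is judged then, once.
Readings, each from a call of its own:
- arm.get_time(): time.
- arm.get_q(): joint angles.
- arm.get_qvel(): joint speeds.
- arm.get_joint_torque(): joint torques, N m.
- arm.get_position(): TCP position.
- arm.get_orientation(): TCP orientation.
- arm.get_force(): force on the tool from outside, world axes, zero at the start.
- arm.get_ft_torque(): the same for the moment, N m.
- arm.get_finger_gap(): opening from 0.0 (shut) to 1.0 (fully open).
- arm.get_grip_force(): force on a finger pad.
Only numpy, scipy, OpenCV 4.12 (cv2) and the standard library are available. Lean on these libraries where they do the work, as an engineer would, in place of code of your own. Each camera call takes 0.05 s, during which the arm holds its last target. There are 200 camera calls.

## Working session

There is one attempt and no reset: what is moved stays moved. The work goes in short steps, each a Python script; the robot and the scene stay as the last script left them, time stands still between calls to the robot, and variables do not carry over. Pictures are saved under pics/ and viewed, at most 10 in all, crops included, and the job is handed in when it is done.

```bash
mkdir -p pics; ls
cat > h.py <<'E'
import numpy as np, cv2
from cell import arm
def snap(n,f=None):
    d=arm.get_image(n)
    if f: cv2.imwrite('pics/'+f,cv2.cvtColor(d['frame'],cv2.COLOR_RGB2BGR))
    return d
def cam(d):
    h=d['frame'].shape[0]; f=h/2/np.tan(np.radians(d['vfov'])/2)
    K=np.array([[f,0,d['cx']],[0,f,d['cy']],[0,0,1]])
    R=cv2.Rodrigues(np.array(d['rvec'],float))[0]; t=np.array(d['tvec'],float)
    return K,R,t
def ray(d,p,z):
    K,R,t=cam(d); c=-R.T@t
    v=R.T@np.linalg.inv(K)@np.array([p[0],p[1],1.])
    return c+v*(z-c[2])/v[2]
def proj(d,P):
    K,R,t=cam(d); q=K@(R@np.array(P,float)+t); return q[:2]/q[2]
E
python3 - <<'E'
from h import *
for n in ('scene','top','wrist'):
    d=snap(n,n+'0.png'); K,R,t=cam(d); print(n,d['vfov'],d['cx'],d['cy'],-R.T@t,R[2],[k for k in d])
a=[cv2.imread(f'pics/{n}0.png') for n in('scene','top')]
print(arm.get_time(),arm.get_orientation())
E
```

```text
pics
scene 52.9778535275925 255.7887707874785 185.87557867273568 [0.91828632 0.59167246 1.01697218] [-0.3304503  -0.54607881 -0.76980552] ['frame', 'vfov', 'cx', 'cy', 'rvec', 'tvec']
top 48.4106851290907 257.698757090479 195.59876262591234 [ 0.3950164  -0.07060187  1.47867329] [ 0.07489058  0.02468492 -0.99688618] ['frame', 'vfov', 'cx', 'cy', 'rvec', 'tvec']
wrist 68.38816635193912 255.84277863361982 193.01213837093377 [ 0.3108808  -0.54858517  0.38423624] [-0.28544231 -0.11422897 -0.9515642 ] ['frame', 'vfov', 'cx', 'cy', 'rvec', 'tvec']
0.15 [[ 9.25698710e-01  3.78261270e-01 -5.56441226e-04]
 [ 3.78261675e-01 -9.25697911e-01  1.21762661e-03]
 [-5.45154940e-05 -1.33763577e-03 -9.99999104e-01]]
```

View pics/scene0.png

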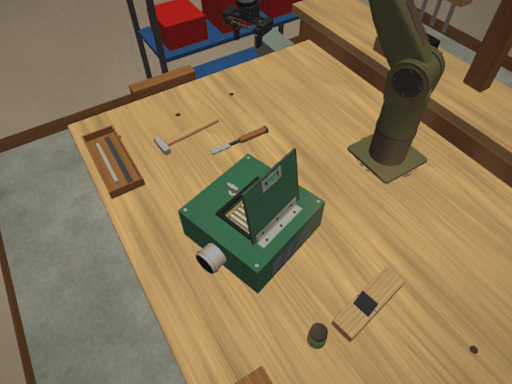

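View pics/top0.png

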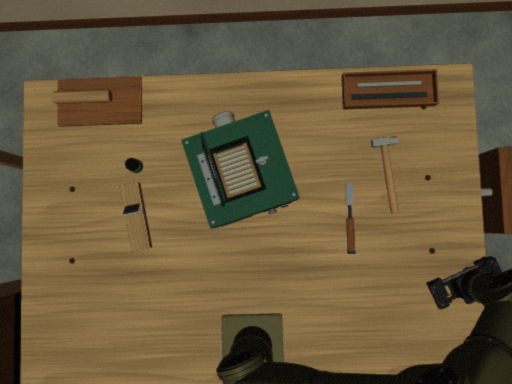

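The scene view shows the hatch upright on the green box, with the wing at about (232,189). In the top view the box centre is about (240,168), the hinge is on the left (about 208,178), and the wing is about (262,160). I'll zoom the top view and compute the box.

Run:
```python
from h import *
d=snap('top'); f=d['frame']; hsv=cv2.cvtColor(f,cv2.COLOR_RGB2HSV)
m=cv2.inRange(hsv,(60,80,20),(95,255,255)); 
n,l,s,c=cv2.connectedComponentsWithStats(m); i=1+s[1:,4].argmax()
ct=max(cv2.findContours((l==i).astype('u1'),cv2.RETR_EXTERNAL,cv2.CHAIN_APPROX_NONE)[0],key=cv2.contourArea)
P=np.array([ray(d,p,.13)[:2] for p in ct[:,0]],np.float32)
r=cv2.minAreaRect(P); print(r,cv2.boxPoints(r))
cr=f[100:240,170:310]; a=cv2.cvtColor(cv2.resize(cr,(560,560),interpolation=cv2.INTER_CUBIC),cv2.COLOR_RGB2BGR)
d=snap('scene'); b=cv2.cvtColor(cv2.resize(d['frame'][145:265,200:300],(500,600),interpolation=cv2.INTER_CUBIC),cv2.COLOR_RGB2BGR)[:560]
cv2.imwrite('pics/z1.png',cv2.resize(np.hstack([a,b]),(800,423)))
```

```text
((0.5848928689956665, 0.017998144030570984), (0.29961690306663513, 0.2947033941745758), 17.114103317260742) [[ 0.39835584  0.11474024]
 [ 0.48507988 -0.16691388]
 [ 0.7714299  -0.07874395]
 [ 0.68470585  0.20291017]]
```

View pics/z1.png

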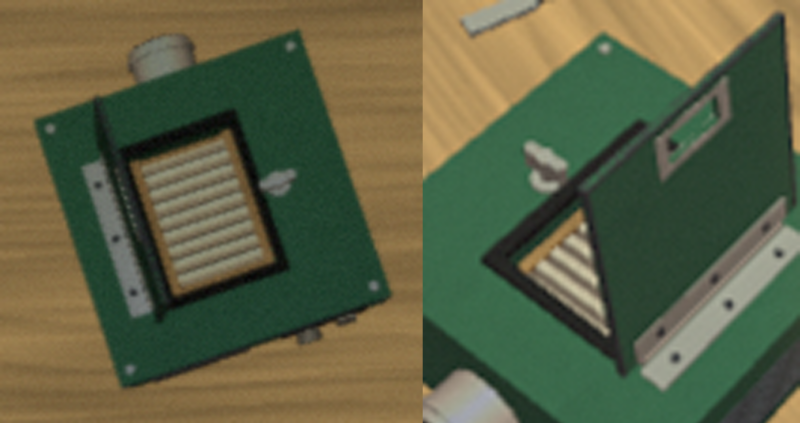

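The box matches 300 x 300 mm, turned about 17°. The wing, seen at about (262,160) in the top image, stands roughly square to the hinge. Next I'll take a close look with the wrist camera from above the wing.

Run:
```python
from h import *
d=snap('top'); f=d['frame']; hsv=cv2.cvtColor(f,cv2.COLOR_RGB2HSV)
m=cv2.inRange(hsv,(0,0,90),(180,70,255)); k=np.zeros_like(m); k[148:174,252:276]=1; m*=k
ys,xs=np.nonzero(m); print(len(xs),xs.mean(),ys.mean())
w=ray(d,(xs.mean(),ys.mean()),.148); print('wing',w)
c=np.array([.5849,.018]); yh=np.array([-.294,.956]); xh=np.array([.956,.294])
print('in box frame',(w[:2]-c)@xh,(w[:2]-c)@yh)
# hover: tool x along xh
R=np.array([[xh[0],-xh[1],0],[xh[1],xh[0],0],[0,0,1]]).T@np.eye(3)
R=np.column_stack([np.r_[xh,0],np.r_[xh[1],-xh[0],0],[0,0,-1]])
print(R)
p=arm.get_position(); arm.servo_line([p[0],p[1],.36])
for s in (1,-1):
    S=R*np.array([s,s,1]); q=arm.inverse_kinematics([w[0],w[1],.30],S); print(s,q)
    if q is not None and s==1: Q=S
arm.reach([w[0],w[1],.34],Q)
arm.servo_line([w[0],w[1],.29])
snap('wrist','w1.png'); print(arm.get_time(),arm.get_position())
```

```text
66 261.6515151515151 160.1060606060606
wing [ 0.60642678 -0.05343125  0.148     ]
in box frame -0.0004211865441720406 -0.07461714551638982
[[ 0.956  0.294  0.   ]
 [ 0.294 -0.956  0.   ]
 [ 0.     0.    -1.   ]]
1 [ 10.81587878  34.97903845 -17.92281296  87.92586914  11.88062856
  58.97282333 -83.12134271]
-1 [ 29.79174524  43.33149045 -56.94602331  86.87415266  37.60504133
  70.48448989  74.27300914]
4.0833 [ 0.60713656 -0.05368911  0.29096642]
```

View pics/w1.png

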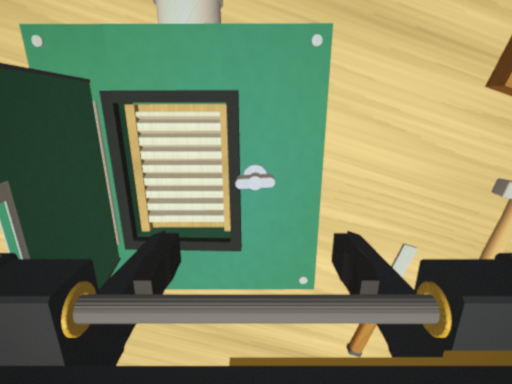

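The wrist view shows the wing at about (236..274, 176..190), with its washer behind at (256,172); it lies almost straight across the hinge. I'll measure its direction from its two ends.

Run:
```python
from h import *
d=snap('wrist'); f=d['frame']; hsv=cv2.cvtColor(f,cv2.COLOR_RGB2HSV)
m=cv2.inRange(hsv,(0,0,70),(180,70,255)); k=np.zeros_like(m); k[160:196,225:290]=1; m*=k
ys,xs=np.nonzero(m)
for c in range(xs.min(),xs.max()+1): 
    q=ys[xs==c]
    if c%3==0 or c-xs.min()<4 or xs.max()-c<4: print((c,q.min(),q.max()),end=' ')
c=np.array([.5849,.018]); yh=np.array([-.294,.956]); xh=np.array([.956,.294])
e=[ray(d,(x,ys[(xs>=x-2)&(xs<=x+2)].mean()),.151)[:2] for x in (xs.min()+1,xs.max()-1)]
v=e[1]-e[0]; mid=(e[0]+e[1])/2
print('\nends',e,np.linalg.norm(v),'mid',mid,'box',(mid-c)@xh,(mid-c)@yh,'angle',np.arctan2(v@yh,v@xh))
# box corners screws
big=f[155:200,220:295]
cv2.imwrite('pics/w2.png',cv2.cvtColor(cv2.resize(big,None,fx=8,fy=8,interpolation=cv2.INTER_CUBIC),cv2.COLOR_RGB2BGR))
```

```text
(229, np.int64(164), np.int64(171)) (230, np.int64(193), np.int64(195)) Traceback (most recent call last):
  File "<stdin>", line 7, in <module>
    return umr_minimum(a, axis, None, out, keepdims, initial, where)
ValueError: zero-size array to reduction operation minimum which has no identity
```

Run:
```python
from h import *
d=snap('wrist'); f=d['frame']; hsv=cv2.cvtColor(f,cv2.COLOR_RGB2HSV)
m=cv2.inRange(hsv,(0,0,70),(180,70,255)); k=np.zeros_like(m); k[162:196,234:290]=1; m*=k
n,l,s,_=cv2.connectedComponentsWithStats(m); m=l==1+s[1:,4].argmax()
ys,xs=np.nonzero(m); print(s[1:])
for c in range(xs.min(),xs.max()+1,2): 
    q=ys[xs==c]; print((c,int(q.min()),int(q.max())),end=' ')
c=np.array([.5849,.018]); yh=np.array([-.294,.956]); xh=np.array([.956,.294])
e=[ray(d,(x,ys[(xs>=x-2)&(xs<=x+2)].mean()),.151)[:2] for x in (xs.min(),xs.max())]
v=e[1]-e[0]; mid=(e[0]+e[1])/2
print('\nends',e,np.linalg.norm(v),'mid',mid,'box',(mid-c)@xh,(mid-c)@yh,'angle',np.arctan2(v@yh,v@xh))
big=f[155:200,220:295]
cv2.imwrite('pics/w2.png',cv2.cvtColor(cv2.resize(big,None,fx=8,fy=8,interpolation=cv2.INTER_CUBIC),cv2.COLOR_RGB2BGR))
```

```text
[[234 165  41  26 748]]
(234, 183, 185) (236, 179, 188) (238, 176, 190) (240, 176, 189) (242, 176, 189) (244, 172, 189) (246, 169, 189) (248, 167, 189) (250, 166, 189) (252, 165, 190) (254, 165, 190) (256, 165, 190) (258, 165, 190) (260, 166, 188) (262, 167, 188) (264, 169, 188) (266, 172, 188) (268, 174, 188) (270, 174, 188) (272, 176, 187) (274, 180, 185) 
ends [array([ 0.59929954, -0.032554  ]), array([ 0.61356828, -0.07225031])] 0.04218285606502886 mid [ 0.60643391 -0.05240215] box -0.0001118122987800602 -0.07363542933772071 angle -1.5240818651507935
```

View pics/w2.png

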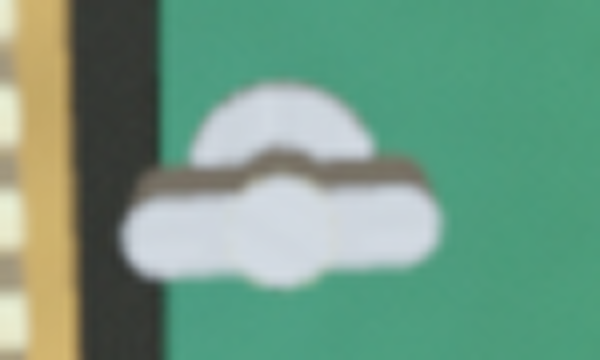

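The ends give a 42 mm length (40 expected), and the two cameras agree on the centre within 1 mm: (0.6064, -0.0529), angle about 1.6 rad. I'll check the joint paths for gripping and turning, in both directions, before moving.

```bash
cat >> h.py <<'E'
W=np.array([.6064,-.0529]); yh=np.array([-.294,.956])/np.hypot(.294,.956); xh=np.array([yh[1],-yh[0]]); HG=W+.165*yh
TH=np.arctan2(xh[1],xh[0])
def down(yaw):  # tool pointing down, tool x at world angle yaw
    c,s=np.cos(yaw),np.sin(yaw); return np.array([[c,s,0],[s,-c,0],[0,0,-1.]])
E
python3 - <<'E'
from h import *
# wing dir angle (hinge frame) 1.6175; tool x along wing
for s in (0,np.pi):
  for goal in (0,np.pi):
    a=[]
    for t in np.linspace(1.6175,goal,5):
        q=arm.inverse_kinematics([*W,.137],down(TH+t+s)); a.append(None if q is None else np.round(q).astype(int).tolist())
    print(s,goal,*a,sep='\n')
# hatch press poses
for s in (np.pi/2,-np.pi/2):
  for th in (1.6,.8,0):
    P=HG-yh*(.14*np.cos(th)-.01); print(s,th,arm.inverse_kinematics([*P,.139+.14*np.sin(th)],down(TH+s)))
E
```

```text
0
0
[22, 50, -39, 97, 41, 48, -16]
[18, 49, -32, 97, 35, 45, -34]
[15, 48, -26, 97, 29, 42, -52]
[13, 47, -21, 97, 24, 40, -71]
[10, 46, -16, 98, 19, 39, -89]
0
3.141592653589793
[22, 50, -39, 97, 41, 48, -16]
[24, 52, -45, 97, 45, 51, 2]
[27, 54, -50, 97, 49, 54, 21]
[29, 56, -55, 96, 53, 58, 40]
[31, 58, -60, 96, 57, 62, 59]
3.141592653589793
0
[-13, 49, 25, 99, -30, 40, -132]
[-19, 52, 38, 99, -43, 45, -143]
[34, 64, -72, 96, 64, 71, 100]
[34, 64, -72, 96, 64, 71, 77]
[31, 58, -60, 96, 57, 62, 59]
3.141592653589793
3.141592653589793
[-13, 49, 25, 99, -30, 40, -132]
[2, 46, -2, 98, 2, 36, -140]
[5, 46, -7, 98, 8, 37, -124]
[7, 46, -12, 98, 14, 38, -107]
[10, 46, -16, 98, 19, 39, -89]
1.5707963267948966 1.6 [  8.6635134   37.28922583 -44.12731859  96.22176424  29.55905642
  58.76632567 -28.28738336]
1.5707963267948966 0.8 [ 17.36578637  41.24375856 -42.82831014  96.02044517  32.73896884
  55.96518823 -20.20678025]
1.5707963267948966 0 [ 18.24414188  49.03159028 -37.73699375  99.02353534  39.84036111
  46.16588052 -21.58723754]
-1.5707963267948966 1.6 [ -43.74717929   40.62155769   50.08690436   98.94353983  -36.09831044
   57.95017731 -143.28009045]
-1.5707963267948966 0.8 [ -27.30936545   41.24361509   37.72422481   98.43716333  -31.15390695
   51.23454198 -139.29826832]
-1.5707963267948966 0 [ -16.53063479   47.61102422   25.34126298  100.96368471  -30.5825508
   38.41348575 -136.88241948]
```

Run:
```python
from h import *
a0=1.6175
arm.reach([*W,.29],down(TH+a0)); arm.servo_line([*W,.137],speed=.1)
print(arm.get_time(),arm.get_position(),arm.get_force()); arm.grip(0.0)
print('gap',arm.get_finger_gap()*88,arm.get_grip_force(),arm.get_force())
for t in np.linspace(a0,0,11)[1:]:
    arm.reach([*W,.137],down(TH+t))
    f=arm.get_force(); print(round(t,2),np.round(f,1),np.round(arm.get_ft_torque(),2))
    if np.linalg.norm(f)>60: print('STOP'); break
print(arm.get_time(),arm.get_position())
```

```text
7.0917 [ 0.60684044 -0.0528493   0.13762607] [ 0.28337696  0.03259593 -0.17092371]
gap 9.779768714122167 29.999404940754175 [ 5.35247974  0.61926547 -3.76741251]
1.46 [ 5.4  0.7 -4.2] [ 0.2  -1.01 -0.06]
1.29 [ 5.2  0.9 -3.6] [ 0.22 -1.08 -0.05]
1.13 [ 4.7  1.9 -3.1] [ 0.2  -1.11 -0.07]
0.97 [ 5.4  0.5 -3.7] [ 0.12 -1.09  0.  ]
0.81 [ 5.1  0.3 -3.6] [ 0.15 -1.1  -0.04]
0.65 [ 5.5  0.4 -3.6] [ 0.13 -1.08 -0.07]
0.49 [ 4.8  0.2 -2.9] [ 0.17 -1.04 -0.06]
0.32 [ 5.5  0.1 -3. ] [ 0.12 -1.05 -0.07]
0.16 [ 5.2  0.7 -2.7] [ 0.17 -1.09 -0.11]
0.0 [ 5.4  0.5 -3.8] [ 0.12 -1.03 -0.05]
10.7583 [ 0.60781702 -0.05236453  0.13720107]
```

Turned with the torques staying small. Next: release, rise and check the wing and the hatch.

Run:
```python
from h import *
arm.grip(0.6); arm.servo_line([*W,.30],speed=.2)
d=snap('wrist','w3.png'); print(arm.get_time())
s=snap('scene')
print('wing exp px',proj(d,[*W,.16]))
for z in (.328,): print('edge top exp scene px at 1.57',[proj(s,[*(HG+k*xh),z]) for k in (-.1,.1)])
b=s['frame'][130:270,170:330]; cv2.imwrite('pics/s3.png',cv2.cvtColor(cv2.resize(b,None,fx=4,fy=4,interpolation=cv2.INTER_CUBIC),cv2.COLOR_RGB2BGR))
```

```text
12.55
wing exp px [255.90126434 180.96735244]
edge top exp scene px at 1.57 [array([304.41896817, 152.32119773]), array([251.44766849, 200.56555565])]
```

View pics/w3.png

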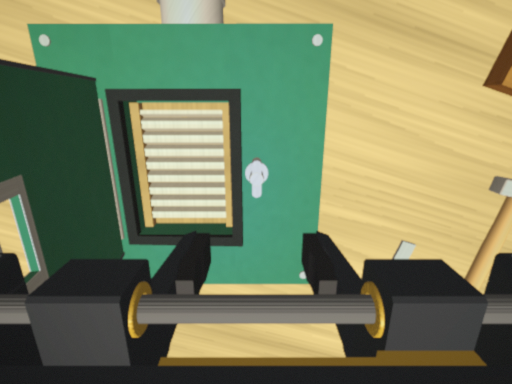

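View pics/s3.png

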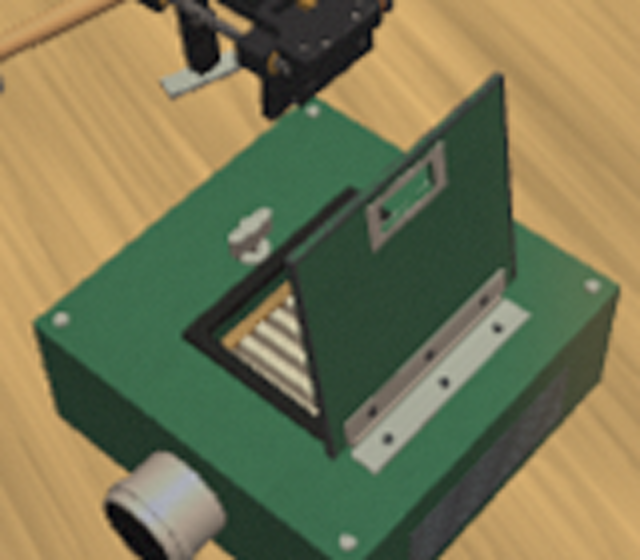

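The wing is now parallel to the hinge, at (257,180) in the wrist view. The hatch's top corners at scene (295,149) and (242,195) lean about 9 px towards the wing, so it stands at about 1.42 rad. Next I'll go behind it and swing it down along its arc.

```bash
cat >> h.py <<'E'
A=.009
def tip(th,r=.135,lift=0.):
    u=-yh; n=np.r_[-np.sin(th)*u,np.cos(th)]
    C=np.r_[HG,.136]+r*np.r_[np.cos(th)*u,np.sin(th)]+(.0025+lift)*n
    return C-np.r_[A*u,0]
RP=down(TH+np.pi/2)
E
python3 - <<'E'
from h import *
arm.servo_line([*W,.44],speed=.25); arm.grip(0.0)
B=HG+.07*yh
arm.reach([*B,.44],RP); arm.servo_line([*B,.272],speed=.15); print(arm.get_time(),arm.get_force())
arm.servo_line(tip(1.45),speed=.1); print(tip(1.45),arm.get_force())
for th in np.arange(1.4,.19,-.1):
    arm.servo_line(tip(th),speed=.08); f=arm.get_force(); print(round(th,2),np.round(f,1),np.round(arm.get_position()-tip(th),4))
    if np.linalg.norm(f)>40: print('STOP'); break
print(arm.get_time())
s=snap('scene'); b=s['frame'][100:270,150:350]; cv2.imwrite('pics/s4.png',cv2.cvtColor(cv2.resize(b,None,fx=3,fy=3,interpolation=cv2.INTER_CUBIC),cv2.COLOR_RGB2BGR))
E
```

```text
16.3667 [0.38037526 0.34160296 0.56949921]
[0.55930587 0.10023602 0.27031751] [-1.17749241 -0.04496602 -0.4216331 ]
1.4 [-0.1  0.4 -0.5] [0.0002 0.0002 0.0001]
1.3 [-0.1  0.2 -0.4] [ 0.0002 -0.0012 -0.0003]
1.2 [-0.4  0.2  0.2] [ 0.0001 -0.0013 -0.0004]
1.1 [-0.5  0.5  0.4] [ 0.0001 -0.0012 -0.0004]
1.0 [0.4 1.  0.4] [ 0.     -0.0011 -0.0005]
0.9 [-0.4  0.   0. ] [-0.0001 -0.0011 -0.0006]
0.8 [0.4 0.4 0.6] [-0.0001 -0.001  -0.0006]
0.7 [ 0.2  0.1 -0.6] [-0.0002 -0.0009 -0.0006]
0.6 [ 0.6  0.  -0.4] [-0.0002 -0.0008 -0.0007]
0.5 [0.3 1.  0.5] [-0.0003 -0.0007 -0.0007]
0.4 [-1.5  0.4  0.3] [-0.0003 -0.0006 -0.0007]
0.3 [0.4 0.1 1.2] [-0.0004 -0.0005 -0.0007]
0.2 [ 0.6 -0.3  0.7] [-0.0004 -0.0003 -0.0007]
21.3167
```

View pics/s4.png

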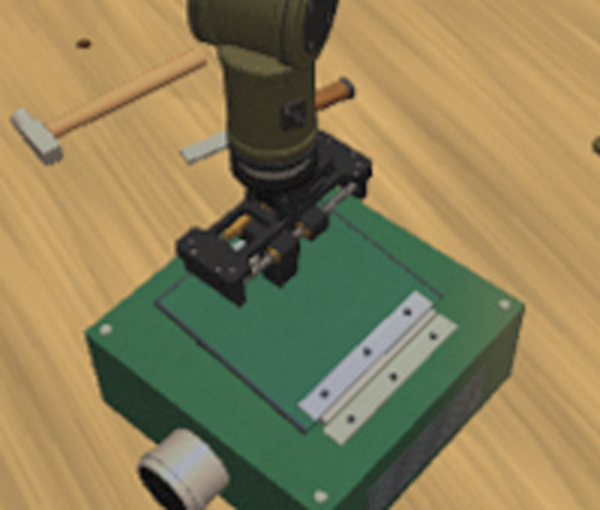

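The hatch has come down and lies nearly flat under the gripper. Next I'll press it home while watching the force.

Run:
```python
from h import *
print('gap',arm.get_finger_gap())
for th in (.15,.1,.06,.04,.03,.02,.01,0):
    arm.servo_line(tip(th),speed=.03); arm.dwell(.1); f=arm.get_force(); print(th,np.round(f,1),np.round(arm.get_position(),4),round(tip(th)[2],4))
    if f[2]>35: break
p=tip(0)
for k in range(1,8):
    if f[2]>24: break
    p[2]-=.001; arm.servo_line(p,speed=.02); arm.dwell(.2); f=np.mean([arm.get_force() for _ in range(5)],0); print(k,np.round(f,1),np.round(arm.get_position(),4))
print(arm.get_time())
```

```text
gap 0.004223157317117769
0.15 [-0.8 -0.4  0.2] [ 0.5944 -0.0138  0.1587] 0.1586
0.1 [-0.6 -0.3  0.1] [ 0.5947 -0.0147  0.1519] 0.152
0.06 [-0.4  0.  -0.4] [ 0.5948 -0.0152  0.1465] 0.1466
0.04 [-0.1  0.1 -0.1] [ 0.5948 -0.0154  0.1438] 0.1439
0.03 [-2.3 -0.6  5.3] [ 0.5948 -0.0155  0.1429] 0.1425
0.02 [-2.  -0.8  7. ] [ 0.5948 -0.0156  0.1417] 0.1412
0.01 [-3.7  0.6  8.8] [ 0.5948 -0.0156  0.1406] 0.1398
0 [-3.3 -1.7  9.8] [ 0.5949 -0.0156  0.1395] 0.1385
1 [-4.4 -0.9 13.4] [ 0.5949 -0.0156  0.139 ]
2 [-6.4 -1.4 21.3] [ 0.5949 -0.0156  0.1389]
3 [-7.9 -1.6 28.1] [ 0.5949 -0.0156  0.1388]
25.85
```

The force rises steeply at z = 0.1388 (flat is 0.1385), so the hatch is on its hard stop. On the wing it would sit about 20 mm higher. I'll hand in while still pressing.

Run:
```python
from h import *
arm.dwell(.5); print(arm.get_force(),arm.get_position()); print(arm.finish_job())
```

```text
[-8.39397941 -0.68951655 26.96755097] [ 0.59492862 -0.01564036  0.13881889]
the job is handed in; nothing more can be done
None
```

I turned the wing in line with the slot, swung the hatch down over it and handed the job in with the arm still pressing it home at about 27 N, at about 26 s on the clock; I got no verdict back, and the tools and jar were not touched.

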